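# Scan the trimming fixture, then unlatch and hold up its clamp arm

## Task

Book the job in: take the yellow code scanner out of its holster, hold it steady about 8 cm above the barcode label on the trimming fixture with its window pointing down at the middle of the label for at least two seconds, then put it back in its holster. Then pull the orange latch knob sideways, away from the clamp arm, all the way out against its spring, and while it is out lift the arm off its ball until the cup end stands about 12 cm above the ball. Finish still holding the arm up in the gripper so that a colleague can take out the impeller; leave the impeller in its nest and do not disturb the jar lid or the stone in its case.

Things in the scene. Friction and masses are not known exactly. Their poses are not given: they have to be found in the camera images.
- fixture: trimming fixture bolted to the plate. Origin on the plate surface, z up. In its frame (mm): aluminium base x -160 to 140, y -100 to 100, 16 thick; hinge bracket at x 115, 78 wide, 101 high; ball stud at x -95, y 0; round black nest at x 5, 112 wide, 34 high; clamp arm runs level above the nest from the hinge along -x to the ball, 28 wide, top at 102; label at x -98, y -66
- label (a point): centre of the white barcode label, 34 x 60 mm (long side along the fixture's y), face up on the base plate, 17 mm above the plate. This is the point to aim at
- ball (a point): centre of the 25 mm chrome ball of the stud, 72 mm above the plate. The ball has a flat undercut shoulder; the latch blade lies below it with 0.5 mm play and holds the arm down
- clamp_arm (a joint): angle of the grey clamp arm, rad: 0 level, down on the ball (lower stop); grows as the cup end swings up about the hinge axis (along the fixture's y, at fixture x 115 mm, height 86 mm); stop at 1.3. Arm and latch weigh about 0.7 kg (0.6 to 0.85): about 4 N to lift at the knob. The hinge is free: the arm falls if let go
- cup (a point): point in the arm's square steel cup (42 x 42 mm, 46 mm high, open below, top 100 mm above the plate when down) that meets the ball's centre when the arm is down; 210 mm from the hinge axis, 14 mm lower. Its axes are the arm's, parallel to the fixture's when down. At 0.6 rad it stands 120 mm above the ball
- latch (a joint): travel of the latch, m: 0 shut (a spring pushes it there), 0.012 fully out, towards the arm's +y side (left, seen from the robot towards the hinge). The spring takes 5 N at first, 10.4 N at full travel. From 5 mm on the blade is clear of the ball. The latch sits in the arm's cup and rises with the arm; once the arm is 20 mm up it may spring back
- knob (a point): centre of the orange latch knob: cylinder 24 mm wide, 28 mm long, axis along the arm's y, 52 mm to the arm's +y side, 64.5 mm above the plate when shut and down; 36 mm free below it. Inward: 2 mm gap, then a 19 mm barrel to the cup. Grip it from above, a finger on its -x and +x side, pull along +y, lift with the same grip; it can turn in the fingers as the arm swings
- holster: scanner holster: round grey cup on a black foot of 84 mm diameter, bolted down. Origin on the plate surface under its centre. Rim 70 mm high, outside 60 mm and inside 52 mm wide at the rim, 46 mm wide farther down, inner floor 12 mm high
- scanner: straight code scanner, 165 mm long, round, 0.14 kg (0.1 to 0.18): black nose 36 mm wide (lowest 45 mm), yellow handle 32 mm wide with black bands above. Origin at the centre of the window in the nose's end; z points from window to handle end, so it looks along -z. Stands nose down in the holster, origin 12 mm above the plate, showing from 70 to 177 mm height
- impeller: pale grey nylon impeller, 90 mm in diameter, hub 28 mm wide and 40 mm high, loose in the nest under the arm's pad. Origin at the centre of its underside, 24 mm above the plate. Leave it
- jar_lid: red jar lid, 80 mm in diameter, 16 mm high, loose on the plate. Origin at the centre of its underside. Leave it
- stone_case: green abrasive stone in a walnut case, 160 (x) x 64 x 28 mm, loose on the plate, 0.55 kg. Origin at the centre of its underside. Leave it
- burr_holder: chrome rotary burr holder in its bayonet socket, bolted down, 68 mm foot, 143 mm high, standing where the holster might be on the other side. Origin on the plate surface under its centre. Leave it
Things that resemble listed ones, but are neither listed nor needed, are in the scene too. There is more than one size of the impeller; the job needs the smaller. What is shaped like the scanner but blue is not meant.

How it is judged:
By the outcome, as a careful person would: the job done as asked, in the order asked, and still so for the second after the job is handed in, while the arm keeps its last pose, push and grip.
It also fails if it takes over 72 s, if anything falls off the work surface, if the arm or the gripper's body presses on something with over 40 N, if the wrist force passes 120 N, or if a joint passes its speed limit or range.

## Robot

A 6-joint arm with a two-finger parallel gripper is mounted at the origin on the work surface. World frame = base frame: x ahead of the robot, y to its left, z up, the work surface at z = 0. Lengths are in m, angles in rad, forces in N, time in s.
With the tool pointing down it reaches from about 0.325 to 0.9 m from the base axis. Payload 6.1 kg.
Tool frame: the origin (TCP) lies on the centre line of the jaws, within the pads' length; the fingertips stand 14 mm ahead of it and the grasp point (between the pads) lies 5 mm behind it; z points along the fingers, y is the line along which they close (so a half turn about z gives the same grasp; the last joint's range is limited). The gripper opens to 85 mm and grips with 20 to 120 N. Pads are 22 mm wide; open, the fingers measure 114 mm over their backs; the gripper's body (76 mm by 85 mm) begins 54 mm behind the grasp point. The pads swing forward as they close: fully open they stand 13 mm farther back than shut.
Start: joints at [-0.126, 0.22, 1.526, -0, 1.395, -0.126], TCP at [0.625, -0, 0.245] pointing down, gripper open.
Joint ranges: [-2.98, 2.98], [-0.91, 2.08], [0.09, 2.57], [-1.24, 4.39], [0.2, 2.65], [-2.68, 2.68]. Speed limits (rad/s): [2.57, 2.57, 3.01, 3.14, 3.14, 3.14].

## Interface

Orientations are given as [roll, pitch, yaw] about the fixed x, y, z axes, in that order (R = Rz(yaw) Ry(pitch) Rx(roll)).
In Python, from workcell import arm, cams gives the robot as it stands.
- The arm moves only by the shell command python3 -m pendant 'ROWS' [FORCE]. ROWS is JSON, one flat list of numbers, 7 for each row, row after row: the turn, a rotation vector about the tool's x, y, z normalised to -1 to 1, where 1 is 360 degrees, then the shift along the tool's x, y, z normalised to -1 to 1, where 1 is 15 cm, then the opening, from 0 (shut) to 1 (fully open). A call has 1 to 12 rows; each row is the pose to reach, as a shift and turn from the pose commanded when the call began, along the tool's axes at that moment, turning the shorter way round; what a row does not reach only later rows make up. A row lasts 1/10 s, in which the tool goes at most 50 mm and 8.59 degrees, less where a joint would pass 70% of its speed; a pose out of reach is approached as far as the arm can. A call with a number of a shift or a turn outside -1 to 1 is refused whole. A call with a gripper value outside its range is refused whole. The fingers move at their own pace and stop on an object; FORCE is the grip in N (left out, the last holds). Time passes only in rows, so rows that repeat a pose let the fingers close. It gives the time, the measured TCP pose, the force, the opening and the grip force at its end, in the units of the state.
- arm.observe(): the state, without advancing time (a new reading comes with each control period).
- cams.grab_frame(name): name is "scene" or "side" or "wrist"; returns a dict with "frame" (400x640x3 uint8, blue, green, red), "depth" (400x640 float32, m along the optical axis (not along the pixel's ray), 0 where there is no reading), "fx", "fy", "cx", "cy" (pixels), "rvec" (rotation vector, rad) and "tvec" (3), from world to camera coordinates, as OpenCV has them. Camera axes: x right, y down, z forward; pixel columns grow to the right and rows downward; lengths in m; the calibration is good to about 2 mm. A picture is of the moment at which its call begins.
- arm.hand_in(): hands the job in; it is judged then, once.
The state is a dict: "time_s": time; "qpos": joint angles; "joint_velocities": joint speeds; "tau": joint torques, N m; "tcp_pos": TCP position; "tool_rot": TCP orientation; "contact_force": force on the tool from outside, world axes, zero at the start; "ft_torque": the same for the moment, N m; "finger_gap": finger opening in m; "grasp_force": force on a finger pad.
Only numpy, scipy, OpenCV 4.12 (cv2) and the standard library are available. Lean on these libraries where they do the work, as an engineer would, in place of code of your own. Each camera call takes 0.05 s, during which the arm holds its last target. There are 200 camera calls.

## Working session

There is one attempt and no reset: what is moved stays moved. The work goes in short steps, Python scripts to look and compute and a shell command to move; the robot and the scene stay as the last step left them, time stands still between calls to the robot, and variables do not carry over. Pictures are saved under pics/ and viewed, at most 10 in all, crops included, and the job is handed in when it is done.

```bash
mkdir -p pics; ls
cat > h.py <<'E'
import numpy as np, cv2
from scipy.spatial.transform import Rotation as R
from workcell import arm, cams
def grab(n):
    f=cams.grab_frame(n); f['n']=n; f['Rm']=cv2.Rodrigues(np.array(f['rvec'],float))[0]; f['t']=np.array(f['tvec'],float).ravel(); np.savez('last_%s.npz'%n,**f); return f
def load(n):
    return dict(np.load('last_%s.npz'%n))
def ray(f,u,v):
    d=f['Rm'].T@np.array([(u-f['cx'])/f['fx'],(v-f['cy'])/f['fy'],1]); return -f['Rm'].T@f['t'],d
def onz(f,u,v,z):
    c,d=ray(f,u,v); return c+d*(z-c[2])/d[2]
def cloud(f):
    v,u=np.mgrid[0:400,0:640]; z=f['depth']; P=np.stack([(u-f['cx'])/f['fx']*z,(v-f['cy'])/f['fy']*z,z],-1)
    return (P-f['t'])@f['Rm']
def proj(f,p):
    q=f['Rm']@np.array(p,float)+f['t']; return q[:2]/q[2]*np.array([f['fx'],f['fy']])+np.array([f['cx'],f['cy']])
E
python3 - <<'E'
from h import *
for n in('scene','side'):
    f=grab(n); cv2.imwrite(f'pics/{n}0.png',f['frame']); print(n,f['fx'],(-f['Rm'].T@f['t']).round(3))
print(arm.observe())
E
```

```text
pics
scene 498.0612504926442 [ 1.212 -0.198  1.338]
side 413.4874821471799 [-0.067 -0.643  0.669]
{'time_s': 0.1, 'qpos': array([-1.26077543e-01,  2.21167344e-01,  1.52751212e+00, -2.23283906e-05,
        1.39471708e+00, -1.26114116e-01]), 'joint_velocities': array([-0.00138752, -0.00107838, -0.00236921,  0.00066361,  0.00095829,
        0.00165892]), 'tau': array([ 6.93603797e-04, -4.98243856e+01, -3.90546799e+01, -2.32586735e-04,
        5.66593517e-03, -2.12633734e-05]), 'tcp_pos': array([6.24466084e-01, 7.07935615e-05, 2.44288024e-01]), 'tool_rot': array([-3.13980032e+00, -2.05092134e-04,  1.57083665e+00]), 'contact_force': array([-0.14658412,  0.21670004, -0.62564628]), 'ft_torque': array([-0.02919695,  0.01047538, -0.00555679]), 'grasp_force': 0.0, 'finger_gap': 0.08544346447234911}
```

View pics/scene0.png

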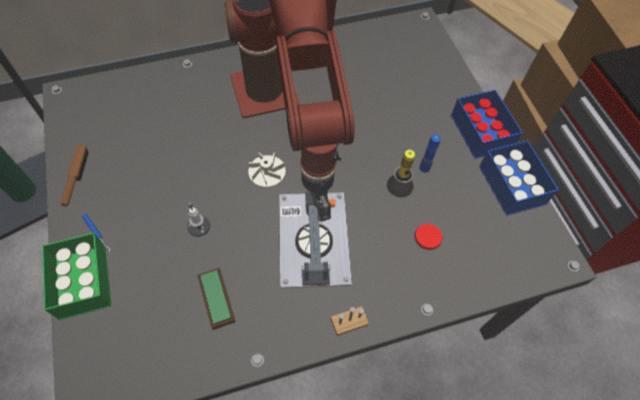

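View pics/side0.png

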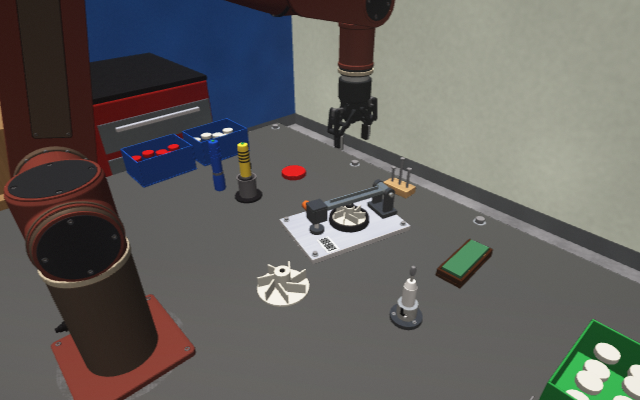

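The scene view shows the yellow scanner in its holster at about (405,165)/(401,187), with the blue look-alike beside it at (430,152), which is not meant. The fixture plate is at (315,240), the label at (290,211) and the orange knob at (332,203). The small impeller is in the nest at (314,240), and the large one at (267,170) is loose. In the side view the scanner is at (245,165), the knob at (306,205) and the label at (327,243).

```bash
cat > m.py <<'E'
from h import *
for n in('scene','side'):
    f=load(n); im=f['frame']; hsv=cv2.cvtColor(im,cv2.COLOR_BGR2HSV); P=cloud(f); ok=f['depth']>0
    H,S,V=[hsv[...,i].astype(int) for i in range(3)]
    def rep(name,m):
        m=(m&ok).astype(np.uint8); k,l,s,c=cv2.connectedComponentsWithStats(m)
        for i in range(1,k):
            if s[i,4]>12:
                q=P[l==i]; print(n,name,'px',c[i].round(1),'bbox',s[i,:5],'med',np.median(q,0).round(4),'min',np.percentile(q,3,axis=0).round(4),'max',np.percentile(q,97,axis=0).round(4))
    X,Y,Z=[P[...,i] for i in range(3)]
    reg=(X>.3)&(X<.95)&(Y>-.4)&(Y<.4)
    rep('yellow',(H>20)&(H<35)&(S>150)&(V>90)&reg)
    rep('orange',(H>4)&(H<18)&(S>190)&(V>120)&reg&(Z<.15)&(Z>.02))
    rep('white',(S<30)&(V>185)&reg&(Z<.03)&(Z>.005))
    pl=reg&(S<60)&(V>100)&(np.abs(Z-.016)<.008)
    k,l,s,c=cv2.connectedComponentsWithStats(cv2.morphologyEx(pl.astype(np.uint8),cv2.MORPH_CLOSE,np.ones((5,5))))
    i=1+np.argmax(s[1:,4]); ct=max(cv2.findContours((l==i).astype(np.uint8),0,1)[0],key=cv2.contourArea)
    w=np.array([onz(f,u,v,.016)[:2] for u,v in ct[:,0]],np.float32); print(n,'plate',cv2.minAreaRect(w*1000),(cv2.boxPoints(cv2.minAreaRect(w*1000))).round(1).tolist())
    # holster rim
    hm=reg&(np.abs(Z-.07)<.01)&(Y>.1); print(n,'rim pts',hm.sum(),P[hm].min(0),P[hm].max(0)) if hm.any() else 0
    big=[cv2.resize(im[y-50:y+50,x-65:x+65],None,fx=6,fy=6,interpolation=2) for x,y in ([(400,170),(315,225)] if n=='scene' else [(245,175),(325,220)])]
    cv2.imwrite(f'pics/{n}_a.png',big[0]);cv2.imwrite(f'pics/{n}_b.png',big[1])
a,b,c,d=[cv2.resize(cv2.imread(f'pics/{n}.png'),(400,300)) for n in('scene_a','scene_b','side_a','side_b')]
cv2.imwrite('pics/crop1.png',np.vstack([np.hstack([a,b]),np.hstack([c,d])]))
E
python3 m.py
```

```text
scene yellow px [408.9 155.4] bbox [405 150   9  11  62] med [0.5128 0.3126 0.1729] min [0.4976 0.3043 0.1607] max [0.5203 0.3277 0.1786]
scene yellow px [401.9 171.6] bbox [400 168   5   7  16] med [0.5138 0.3061 0.0931] min [0.5072 0.3023 0.0796] max [0.5177 0.3095 0.1117]
scene white px [276.6 161.8] bbox [274 160   6   5  18] med [ 0.3176 -0.0344  0.0077] min [ 0.3095 -0.0415  0.0055] max [ 0.3388 -0.025   0.0279]
scene white px [250.6 171.1] bbox [249 168   6   8  21] med [ 0.328  -0.123   0.0079] min [ 0.3185 -0.1294  0.0052] max [ 0.3422 -0.1109  0.0103]
scene white px [280.3 172.4] bbox [276 170   9   7  24] med [ 0.3583 -0.0319  0.0075] min [ 0.3503 -0.0446  0.0052] max [ 0.3789 -0.0205  0.0274]
scene white px [263.  178.9] bbox [253 173  19  13  83] med [ 0.3668 -0.0902  0.0077] min [ 0.3502 -0.1156  0.0053] max [ 0.3917 -0.0695  0.0286]
scene white px [276.2 180.9] bbox [274 179   6   6  15] med [ 0.3874 -0.0537  0.0073] min [ 0.3794 -0.062   0.0053] max [ 0.3944 -0.0439  0.0094]
scene white px [291.5 239.3] bbox [ 280  195   30   91 1689] med [ 0.5937 -0.0663  0.015 ] min
[... 2304 characters left out ...]
0.0651  0.0054] max [ 0.3917 -0.0453  0.0097]
side white px [291.2 294.2] bbox [272 278  37  27 315] med [ 0.3286 -0.1117  0.0076] min [ 0.3017 -0.1305  0.0058] max [ 0.3856 -0.0754  0.01  ]
side white px [265.9 286.1] bbox [263 284   7   5  17] med [ 0.3074 -0.0498  0.0074] min [ 0.3007 -0.054   0.0057] max [ 0.3137 -0.0441  0.0096]
side plate ((604.51708984375, -4.75140380859375), (209.98777770996094, 305.85662841796875), 75.53604125976562) [[430.20001220703125, -68.19999694824219], [726.4000244140625, -144.60000610351562], [778.7999877929688, 58.70000076293945], [482.70001220703125, 135.10000610351562]]
side rim pts 157 [0.45541744 0.28502169 0.06002196] [0.53428534 0.39960643 0.07991389]
```

View pics/crop1.png

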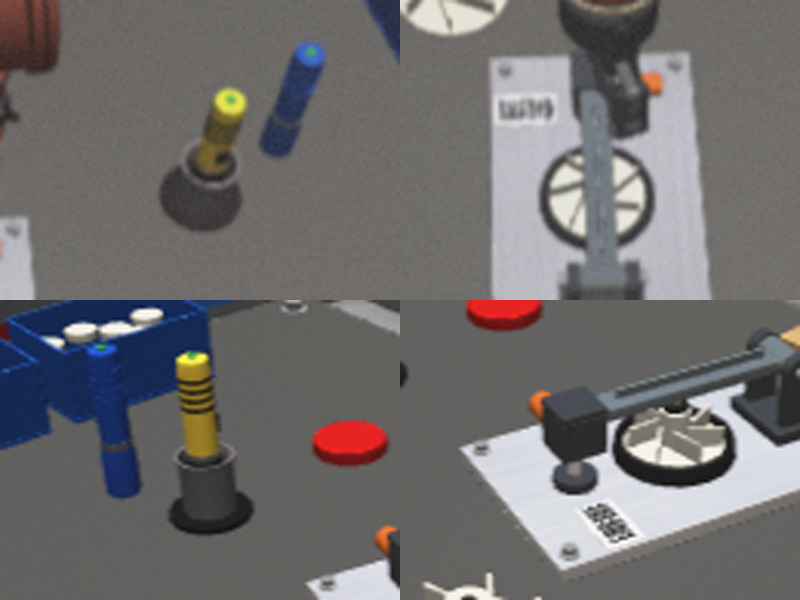

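Confirmed in the crops: the yellow scanner with its black bands stands in the grey holster. The blue one stands bare on the plate, so it is not the one. Label and knob are clear too. Next I'll refine the fixture pose with the wrist view.

```bash
cat > m2.py <<'E'
from h import *
w=grab('wrist'); cv2.imwrite('pics/w0.png',w['frame'])
print((-w['Rm'].T@w['t']).round(3), w['Rm'].T[:,2].round(2), w['fx'])
for n in('scene','side'):
    f=load(n); im=f['frame']; g=cv2.cvtColor(im,cv2.COLOR_BGR2GRAY); P=cloud(f)
    X,Y,Z=[P[...,i] for i in range(3)]
    # scanner: top cap & axis
    hsv=cv2.cvtColor(im,cv2.COLOR_BGR2HSV); ym=(hsv[...,0]>18)&(hsv[...,0]<38)&(hsv[...,1]>110)&(hsv[...,2]>60)&(Y>.2)&(Y<.36)&(X>.4)&(X<.6)
    v,u=np.nonzero(ym)
    for z in (.09,.10,.11,.12,.15,.17):
        a,b=proj(f,[.5,.305,z]); sel=np.abs(v-b)<1.2
        if sel.any(): print(n,'scanner z',z,'cols',u[sel].min(),u[sel].max(),'row',b.round(1),'pred col',a.round(1))
    top=np.abs(Z-.177)<.005; top&=(Y>.25)&(Y<.36)&(X>.4)&(X<.6); vv,uu=np.nonzero(top); print(n,'top px',uu.mean(),vv.mean(),onz(f,uu.mean(),vv.mean(),.177),top.sum())
    # label bars
    U=[proj(f,[x,y,.017]) for x in(.47,.535) for y in(-.09,-.005)]; U=np.array(U); u0,v0=U.min(0).astype(int); u1,v1=U.max(0).astype(int)
    print(n,'label win',u0,v0,u1,v1)
    m=np.zeros_like(g); cv2.fillConvexPoly(m,cv2.convexHull(U.astype(np.float32)).astype(int),1)
    d=(m>0)&(g<120); v,u=np.nonzero(d); pts=np.array([onz(f,a,b,.017)[:2] for a,b in zip(u,v)]);
    if len(pts): print(n,'bars',len(pts),pts.mean(0),cv2.minAreaRect((pts*1000).astype(np.float32)))
E
python3 m2.py
```

```text
[0.626 0.081 0.373] [-0.   -0.31 -0.95] 349.21094633311856
scene scanner z 0.09 cols 400 409 row 168.9 pred col 399.7
scene scanner z 0.1 cols 401 409 row 167.1 pred col 400.3
scene scanner z 0.11 cols 401 408 row 165.2 pred col 400.9
scene scanner z 0.12 cols 403 408 row 163.3 pred col 401.4
scene scanner z 0.15 cols 404 413 row 157.5 pred col 403.2
scene scanner z 0.17 cols 404 414 row 153.5 pred col 404.4
scene top px 409.09090909090907 153.4 [0.50767377 0.31508341 0.177     ] 55
scene label win 271 197 303 222
scene bars 119 [ 0.49652201 -0.07959097] ((495.7010192871094, -58.40576171875), (64.56768798828125, 76.50101470947266), 9.895090103149414)
side scanner z 0.09 cols 241 250 row 172.3 pred col 245.7
side scanner z 0.1 cols 240 250 row 169.3 pred col 245.4
side scanner z 0.11 cols 240 250 row 166.3 pred col 245.0
side scanner z 0.12 cols 240 249 row 163.2 pred col 244.7
side scanner z 0.15 cols 238 248 row 153.9 pred col 243.6
side scanner z 0.17 cols 238 247 row 147.5 pred col 242.9
side top px 242.70731707317074 144.390243902439 [0.50346836 0.30985249 0.177     ] 41
side label win 307 233 349 259
side bars 119 [ 0.4993521  -0.06296499] ((501.0667419433594, -51.98222351074219), (75.6076889038086, 60.859901428222656), 88.79996490478516)
```

View pics/w0.png

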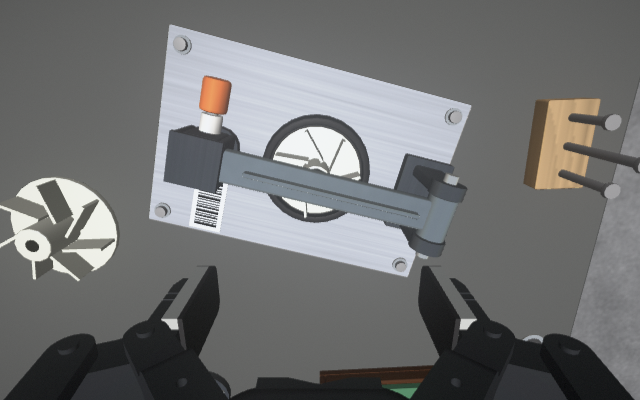

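The wrist view shows the plate corners at about (169,25), (471,105), (408,277) and (150,219). The knob is at (215,95), the label at (208,207) half under the cup in this view, and the small impeller is in the nest at (317,167).

```bash
cat > m3.py <<'E'
from h import *
from scipy.optimize import least_squares
w=load('wrist'); P=cloud(w); im=w['frame']
m=((np.abs(P[...,2]-.016)<.006)&(w['depth']>0)).astype(np.uint8)
m=cv2.morphologyEx(m,cv2.MORPH_OPEN,np.ones((3,3)))
k,l,s,c=cv2.connectedComponentsWithStats(m); i=1+np.argmax(s[1:,4]); ct=max(cv2.findContours((l==i).astype(np.uint8),0,1)[0],key=cv2.contourArea)
h=cv2.convexHull(ct); print(cv2.approxPolyDP(h,6,True)[:,0].tolist())
wp=np.array([onz(w,a,b,.016)[:2]*1000 for a,b in h[:,0]],np.float32); r=cv2.minAreaRect(wp); print(r, cv2.boxPoints(r).round(1).tolist())
for n,u,v in(('scene',410.4,153),('side',242.7,143.3)):
    f=load(n); print('scanner top',n,onz(f,u,v,.177).round(4))
hsv=cv2.cvtColor(im,cv2.COLOR_BGR2HSV); km=(hsv[...,0]<18)&(hsv[...,1]>150)&(hsv[...,2]>100); km[:, 300:]=0
print('knob',P[km].mean(0).round(4),np.percentile(P[km],[3,97],axis=0).round(4), km.sum())
from sys import argv
E
python3 m3.py
```

```text
[[170, 24], [470, 105], [407, 276], [149, 218]]
((607.4741821289062, 2.355560302734375), (198.86581420898438, 298.1282958984375), 75.92559051513672) [[438.70001220703125, -57.79999923706055], [727.9000244140625, -130.3000030517578], [776.2000122070312, 62.599998474121094], [487.1000061035156, 135.10000610351562]]
scanner top scene [0.5074 0.3192 0.177 ]
scanner top side [0.5077 0.3162 0.177 ]
knob [0.538  0.0736 0.0752] [[0.5284 0.0612 0.0719]
 [0.5467 0.0855 0.0766]] 597
```

Two views agree on the scanner top at (0.5075, 0.3175). From the plate, the fixture origin is (0.617, 0.000) with yaw -14.1°. That puts the label at (0.506, -0.040). The knob computes to (0.538, 0.073), which matches the measured value. I'll move above the scanner.

```bash
python3 -m pendant '[0,0,0,1,-0.78,-0.37,1, 0,0,0,1,-0.78,-0.37,1, 0,0,0,1,-0.78,-0.37,1, 0,0,0,1,-0.78,-0.37,1, 0,0,0,1,-0.78,-0.37,1]' 40 && python3 -m pendant '[0,0,0,1,0,0,1, 0,0,0,1,0,0,1, 0,0,0,1,0,0,1, 0,0,0,1,0,0,1, 0,0,0,1,0,0,1, 0,0,0,1,0,0,1]'
python3 - <<'E'
from h import *
w=grab('wrist'); cv2.imwrite('pics/w1.png',w['frame']); print(arm.observe()['tcp_pos'],arm.observe()['tool_rot'],proj(w,[.5075,.3175,.177]))
P=cloud(w); hsv=cv2.cvtColor(w['frame'],cv2.COLOR_BGR2HSV); t=(np.abs(P[...,2]-.177)<.006)&(w['depth']>0)&(hsv[...,1]>80)
k,l,s,c=cv2.connectedComponentsWithStats(t.astype(np.uint8))
for i in range(1,k):
    if s[i,4]>30: print(s[i],c[i],onz(w,*c[i],.177).round(4))
E
```

```text
time_s: 0.65
tcp_pos: [0.506, 0.154, 0.3032]
tool_rot: [3.139, -0.002, 1.576]
contact_force: [-0.4, -0.3, 0.4]
finger_gap: 0.0854
grasp_force: 0.0
time_s: 1.25
tcp_pos: [0.5082, 0.299, 0.3002]
tool_rot: [-3.141, 0.001, 1.57]
contact_force: [0.3, -0.7, -0.0]
finger_gap: 0.0854
grasp_force: 0.0
[0.50829344 0.29875626 0.30047674] [-3.14118191e+00  6.95797222e-04  1.56943730e+00] [316.07006339 173.67666152]
[ 293  154   39   38 1106] [312.         172.27757685] [0.5045 0.3186 0.177 ]
```

View pics/w1.png

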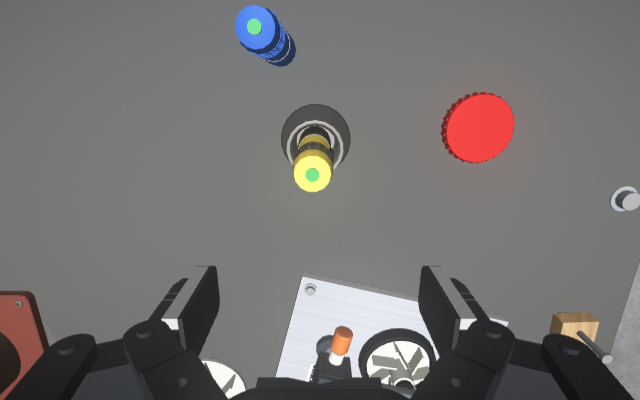

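The wrist view shows the scanner top at (312,174), the blue one at (255,27), out of the way, and the red lid at (480,128). I'll descend and grip.

```bash
python3 -m pendant '[0,0,0,0.13,-0.015,0,1, 0,0,0,0.13,-0.015,0.2,1, 0,0,0,0.13,-0.015,0.5,1, 0,0,0,0.13,-0.015,0.8,1, 0,0,0,0.13,-0.015,1,1, 0,0,0,0.13,-0.015,1,1, 0,0,0,0.13,-0.015,1,0.6, 0,0,0,0.13,-0.015,1,0.3, 0,0,0,0.13,-0.015,1,0.1, 0,0,0,0.13,-0.015,1,0.1, 0,0,0,0.13,-0.015,1,0.1, 0,0,0,0.13,-0.015,1,0.1]' 60
python3 -c "
from workcell import arm
s=arm.observe();print(s['tcp_pos'],s['tool_rot'],s['contact_force'],s['finger_gap'],s['grasp_force'])"
```

```text
time_s: 2.5
tcp_pos: [0.5064, 0.3202, 0.1533]
tool_rot: [3.139, -0.001, 1.571]
contact_force: [-2.2, -0.7, 6.8]
finger_gap: 0.0309
grasp_force: 58.8
[0.50643034 0.32017558 0.15328025] [ 3.13934627e+00 -1.43188872e-03  1.57100318e+00] [-2.24505825 -0.72575844  6.76516691] 0.030934729461497435 58.81073713302612
```

```bash
python3 -m pendant '[0,0,0,0,0,-0.1,0.1, 0,0,0,0,0,-0.3,0.1, 0,0,0,0,0,-0.5,0.1, 0,0,0,0,0,-0.75,0.1, 0,0,0,0,0,-1,0.1, 0,0,0,0,0,-1,0.1, 0,0,0,0,0,-1,0.1]'
python3 - <<'E'
from h import *
s=arm.observe(); print(s['tcp_pos'],s['tool_rot'],s['contact_force'],s['finger_gap'],s['grasp_force'])
for n in('side','wrist','scene'):
    f=grab(n); P=cloud(f); hsv=cv2.cvtColor(f['frame'],cv2.COLOR_BGR2HSV)
    m=(hsv[...,0]>18)&(hsv[...,0]<38)&(hsv[...,1]>110)&(hsv[...,2]>60)&(P[...,1]>.2)&(f['depth']>0)
    print(n,m.sum(), np.percentile(P[m],[2,50,98],axis=0).round(4).tolist() if m.sum() else '')
    if n=='side':
        c=proj(f,[.506,.319,.22]).astype(int); cv2.imwrite('pics/s1.png',cv2.resize(f['frame'][max(0,c[1]-75):c[1]+75,c[0]-100:c[0]+100],None,fx=4,fy=4,interpolation=2)); print(c)
E
```

```text
time_s: 3.2
tcp_pos: [0.5064, 0.3198, 0.3032]
tool_rot: [3.138, -0.002, 1.571]
contact_force: [-1.0, 0.5, -2.1]
finger_gap: 0.031
grasp_force: 59.6
[0.50635021 0.31981717 0.30319024] [ 3.13801704e+00 -1.58975785e-03  1.57092299e+00] [-1.03561034  0.45975467 -2.08810934] 0.03098850686370471 59.59593057632446
side 345 [[0.491, 0.2971, 0.227], [0.5009, 0.3031, 0.2723], [0.5209, 0.3239, 0.3275]]
[240 129]
wrist 4850 [[0.4923, 0.3155, 0.2287], [0.5062, 0.3298, 0.3064], [0.5205, 0.3324, 0.3232]]
scene 265 [[-0.0586, 0.3002, -0.2456], [0.513, 0.308, 0.2668], [0.524, 1.3401, 0.3279]]
```

View pics/s1.png

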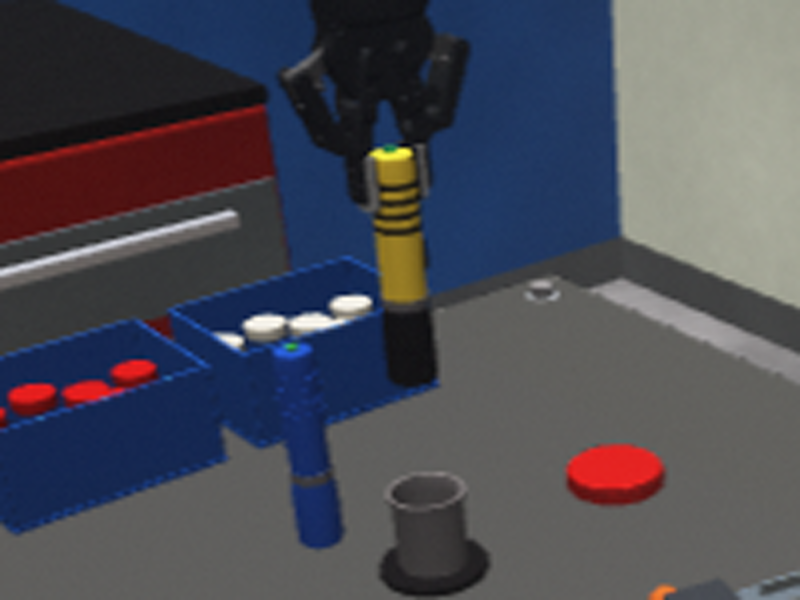

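The scanner is held straight with its nose clear of the holster, which is at (428,520) in the crop. I'll carry it to the label.

```bash
python3 -m pendant '[0,0,0,-0.1,0,0,0.1, 0,0,0,-0.25,0,0,0.1, 0,0,0,-0.45,0,0,0.1, 0,0,0,-0.7,0,0,0.1, 0,0,0,-0.95,0,0,0.1]' >/dev/null && python3 -m pendant '[0,0,0,-0.25,0,0,0.1, 0,0,0,-0.5,0,0,0.1, 0,0,0,-0.75,0,0,0.1, 0,0,0,-1,0,0,0.1]' >/dev/null && python3 -m pendant '[0,0,0,-0.2,0,0,0.1, 0,0,0,-0.34,0,0,0.1, 0,0,0,-0.41,0,0.1,0.1, 0,0,0,-0.435,0,0.25,0.1, 0,0,0,-0.435,0,0.38,0.1, 0,0,0,-0.435,0,0.433,0.1, 0,0,0,-0.435,0,0.433,0.1]'
cat > m4.py <<'E'
from h import *
s=arm.observe(); print(s['tcp_pos'],s['tool_rot'],s['grasp_force'])
f=grab('side'); P=cloud(f); 
c=proj(f,[.506,-.04,.12]).astype(int); cv2.imwrite('pics/s2.png',cv2.resize(f['frame'][max(0,c[1]-75):c[1]+75,c[0]-100:c[0]+100],None,fx=4,fy=4,interpolation=2)); print(c)
for n in('side','scene','wrist'):
    f=grab(n); P=cloud(f); hsv=cv2.cvtColor(f['frame'],cv2.COLOR_BGR2HSV); X,Y,Z=[P[...,i] for i in range(3)]
    near=(np.hypot(X-.506,Y+.04)<.04)&(f['depth']>0)
    m=near&(hsv[...,0]>18)&(hsv[...,0]<38)&(hsv[...,1]>110)&(hsv[...,2]>60)
    if m.sum()>20: print(n,'yellow',m.sum(),np.percentile(P[m],[2,50,98],axis=0).round(4).tolist())
    for z in(.11,.125,.16,.18,.2):
        q=P[near&(np.abs(Z-z)<.008)]
        if len(q)>15:
            # known-radius circle centre
            r=.018 if z<.14 else .016
            from scipy.optimize import least_squares
            o=least_squares(lambda p:np.hypot(q[:,0]-p[0],q[:,1]-p[1])-r,q[:,:2].mean(0)+ .01*((q[:,:2].mean(0)-(-f['Rm'].T@f['t'])[:2])/np.linalg.norm(q[:,:2].mean(0)-(-f['Rm'].T@f['t'])[:2])),loss='soft_l1',f_scale=.002)
            print(n,z,len(q),o.x.round(4),'zmin',q[:,2].min().round(4))
    b=P[near&(Z>.06)]; print(n,'lowest',np.percentile(b[:,2],1).round(4) if len(b) else '')
E
python3 m4.py
```

```text
time_s: 4.95
tcp_pos: [0.5042, -0.0377, 0.2333]
tool_rot: [-3.137, -0.001, 1.571]
contact_force: [0.4, 0.9, -1.4]
finger_gap: 0.0308
grasp_force: 59.4
[ 0.50419068 -0.03773245  0.23328912] [-3.13711898e+00 -1.14000937e-03  1.57110674e+00] 59.4262558221817
[327 210]
side yellow 438 [[0.4893, -0.0591, 0.161], [0.4975, -0.0534, 0.2032], [0.5146, -0.0362, 0.2598]]
side 0.11 76 [ 0.5047 -0.0426] zmin 0.1022
side 0.125 89 [ 0.5052 -0.0425] zmin 0.1171
side 0.16 82 [ 0.5059 -0.0424] zmin 0.1521
side 0.18 86 [ 0.5067 -0.0422] zmin 0.1721
side 0.2 81 [ 0.5069 -0.042 ] zmin 0.1921
side lowest 0.1064
scene yellow 90 [[0.5051, -0.0547, 0.1591], [0.5179, -0.0502, 0.196], [0.5316, -0.0304, 0.2899]]
scene 0.11 31 [ 0.5046 -0.0401] zmin 0.1029
scene 0.125 35 [ 0.5054 -0.0397] zmin 0.1179
scene 0.16 38 [ 0.5055 -0.0405] zmin 0.1523
scene 0.18 34 [ 0.5071 -0.0404] zmin 0.1726
scene 0.2 37 [ 0.5066 -0.0402] zmin 0.192
scene lowest 0.1094
wrist yellow 7601 [[0.4935, -0.0521, 0.1666], [0.5069, -0.0305, 0.2538], [0.5207, -0.0253, 0.2599]]
wrist 0.11 215 [ 0.5052 -0.0415] zmin 0.102
wrist 0.125 248 [ 0.5054 -0.0415] zmin 0.1171
wrist 0.16 484 [ 0.506  -0.0414] zmin 0.152
wrist 0.18 511 [ 0.5067 -0.0418] zmin 0.1721
wrist 0.2 614 [ 0.5071 -0.0416] zmin 0.192
wrist lowest 0.1216
```

View pics/s2.png

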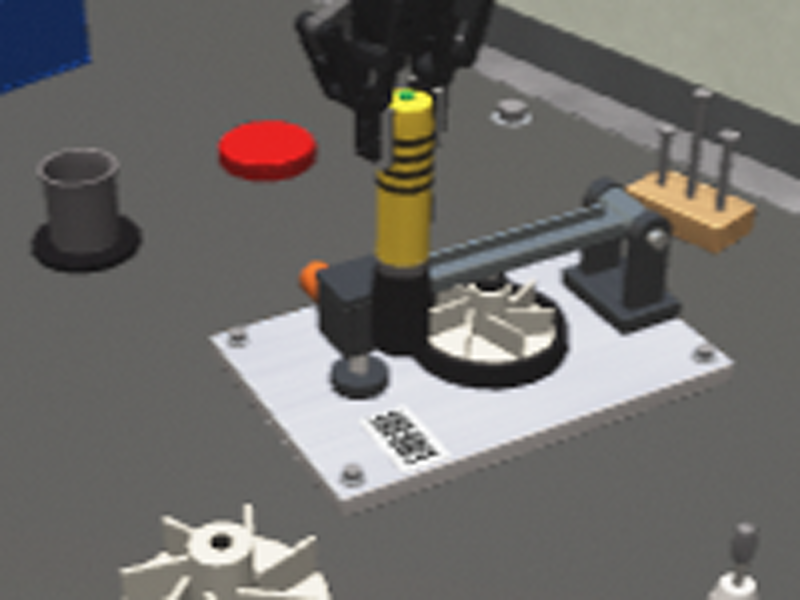

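The scanner is over the label with its window at z≈0.097. It leans about 1.4°, so I'll trim that and then hold.

```bash
python3 -m pendant '[-0.0039,0,0,0.007,-0.013,0,0.1, -0.0039,0,0,0.007,-0.013,0,0.1, -0.0039,0,0,0.007,-0.013,0,0.1, -0.0039,0,0,0.007,-0.013,0,0.1, -0.0039,0,0,0.007,-0.013,0,0.1]' >/dev/null; sed -i 's/^f=grab.*$//; s/^c=proj.*$//' m4.py; python3 m4.py | grep -v scene; python3 -c "
from h import *
f=load('side'); print(onz(f,328.2,245,.017))"
```

```text
[ 0.50384928 -0.03723995  0.23598557] [3.11690525e+00 6.41827660e-05 1.57078605e+00] 59.56404089927673
side yellow 442 [[0.4891, -0.0586, 0.1619], [0.4974, -0.053, 0.2055], [0.5138, -0.0355, 0.261]]
side 0.11 82 [ 0.5071 -0.0419] zmin 0.1021
side 0.125 81 [ 0.5069 -0.0419] zmin 0.1174
side 0.16 78 [ 0.5066 -0.042 ] zmin 0.1523
side 0.18 78 [ 0.5069 -0.0414] zmin 0.1721
side 0.2 81 [ 0.5068 -0.0414] zmin 0.1921
side lowest 0.1041
wrist yellow 7589 [[0.4913, -0.0511, 0.1659], [0.5045, -0.0297, 0.253], [0.5183, -0.0244, 0.2591]]
wrist 0.11 224 [ 0.5058 -0.0406] zmin 0.102
wrist 0.125 264 [ 0.5057 -0.0406] zmin 0.117
wrist 0.16 485 [ 0.5054 -0.0405] zmin 0.152
wrist 0.18 516 [ 0.5056 -0.041 ] zmin 0.1721
wrist 0.2 604 [ 0.5056 -0.0407] zmin 0.192
wrist lowest 0.1203
[ 0.50536648 -0.04511824  0.017     ]
```

```bash
for i in 1 2; do python3 -m pendant '[0,0,0,0,0,0,0.1, 0,0,0,0,0,0,0.1, 0,0,0,0,0,0,0.1, 0,0,0,0,0,0,0.1, 0,0,0,0,0,0,0.1, 0,0,0,0,0,0,0.1, 0,0,0,0,0,0,0.1, 0,0,0,0,0,0,0.1, 0,0,0,0,0,0,0.1, 0,0,0,0,0,0,0.1, 0,0,0,0,0,0,0.1, 0,0,0,0,0,0,0.1]'; done; python3 -m pendant '[0,0,0,0,0,0,0.1, 0,0,0,0,0,0,0.1, 0,0,0,0,0,0,0.1, 0,0,0,0,0,0,0.1, 0,0,0,0,0,0,0.1, 0,0,0,0,0,0,0.1]'
```

```text
time_s: 7.0
tcp_pos: [0.5038, -0.0372, 0.2359]
tool_rot: [3.117, -0.0, 1.571]
contact_force: [-0.6, -0.1, -1.8]
finger_gap: 0.031
grasp_force: 59.6
time_s: 8.2
tcp_pos: [0.5038, -0.0372, 0.2359]
tool_rot: [3.117, 0.0, 1.571]
contact_force: [-0.0, -0.3, -2.0]
finger_gap: 0.0309
grasp_force: 59.6
time_s: 8.8
tcp_pos: [0.5038, -0.0372, 0.2359]
tool_rot: [3.117, 0.0, 1.571]
contact_force: [0.1, 0.1, -1.2]
finger_gap: 0.0308
grasp_force: 59.6
```

Run:
```python
from h import *
# holster rim from the wrist-free pictures: rim circle fit on depth points near z=.07
from scipy.optimize import least_squares
for n in('scene','side'):
    f=grab(n); P=cloud(f); X,Y,Z=[P[...,i] for i in range(3)]
    for lo,hi,r in((.03,.064,.03),):
        q=P[(f['depth']>0)&(Z>lo)&(Z<hi)&(np.hypot(X-.506,Y-.318)<.045)]
        cam=(-f['Rm'].T@f['t'])[:2]; d=q[:,:2].mean(0)-cam; d/=np.linalg.norm(d)
        q=q[(q[:,:2]-np.array([.506,.318]))@d<0]
        for R0 in(.030,.027):
            o=least_squares(lambda p:np.hypot(q[:,0]-p[0],q[:,1]-p[1])-R0,[.506,.318],loss='soft_l1',f_scale=.002); print(n,len(q),R0,o.x.round(4),o.cost)
    q=(f['depth']>0)&(np.abs(Z-.07)<.004)&(np.hypot(X-.506,Y-.318)<.045); v,u=np.nonzero(q)
    if q.sum()>8:
        h=np.array([onz(f,a,b,.07)[:2]*1000 for a,b in zip(u,v)],np.float32); print(n,q.sum(),cv2.minEnclosingCircle(h))
s=arm.observe(); print(s['tcp_pos'],s['tool_rot'])
```

```text
scene 95 0.03 [0.5028 0.3194] 0.00010473987731142784
scene 95 0.027 [0.5057 0.3174] 7.51020389437877e-05
scene 65 ((506.9225769042969, 316.99798583984375), 29.50667381286621)
side 170 0.03 [0.5088 0.3181] 0.00019388792928184612
side 170 0.027 [0.507  0.3151] 0.00015427137161565973
side 83 ((504.9931640625, 312.331787109375), 32.96738052368164)
[ 0.50380399 -0.03719134  0.23584585] [3.11707738e+00 2.44921894e-05 1.57084914e+00]
```

Held for over 2 s. Now back to the holster.

```bash
python3 -m pendant '[0,0,0,0,0.003,-0.1,0.1, 0,0,0,0,0.007,-0.25,0.1, 0,0,0,0.1,0.014,-0.44,0.1, 0,0,0,0.25,0.016,-0.44,0.1, 0,0,0,0.45,0.016,-0.44,0.1, 0,0,0,0.7,0.016,-0.44,0.1, 0,0,0,0.95,0.016,-0.44,0.1]' >/dev/null && python3 -m pendant '[0,0,0,0.25,0,0,0.1, 0,0,0,0.5,0,0,0.1, 0,0,0,0.75,0,0,0.1, 0,0,0,1,0,0,0.1]' >/dev/null && python3 -m pendant '[0,0,0,0.2,0,0,0.1, 0,0,0,0.34,0,0,0.1, 0,0,0,0.41,0,0,0.1, 0,0,0,0.435,0,0,0.1, 0,0,0,0.435,0,0,0.1, 0,0,0,0.435,0,0,0.1]'
python3 - <<'E'
from h import *
from scipy.optimize import least_squares
s=arm.observe(); print(s['tcp_pos'],s['tool_rot'])
for n in('side','scene','wrist'):
    f=grab(n); P=cloud(f); X,Y,Z=[P[...,i] for i in range(3)]; cam=(-f['Rm'].T@f['t'])[:2]
    near=(np.hypot(X-.506,Y-.318)<.04)&(f['depth']>0)
    for z in(.18,.23,.26):
        q=P[near&(np.abs(Z-z)<.008)]; r=.018 if z<.2 else .016
        if len(q)>15:
            d=q[:,:2].mean(0)-cam; o=least_squares(lambda p:np.hypot(q[:,0]-p[0],q[:,1]-p[1])-r,q[:,:2].mean(0)+.01*d/np.linalg.norm(d),loss='soft_l1',f_scale=.002); print(n,z,o.x.round(4))
    if n=='wrist':
        v,u=np.nonzero(near&(np.abs(Z-.07)<.004))
        if len(u)>20: print('rim',len(u),cv2.minEnclosingCircle(np.array([onz(f,a,b,.07)[:2]*1000 for a,b in zip(u,v)],np.float32)))
        v,u=np.nonzero(f['depth']>0); 
    m=near&(Z>.2)&(Z<.34); print(n,'top',np.percentile(Z[m],99).round(4),'low',Z[near&(Z>.1)].min().round(4))
E
```

```text
time_s: 10.6
tcp_pos: [0.5048, 0.3196, 0.3021]
tool_rot: [3.117, 0.0, 1.57]
contact_force: [0.0, -0.3, -1.3]
finger_gap: 0.0305
grasp_force: 59.5
[0.50482124 0.31958117 0.30210159] [3.11694909e+00 4.09533996e-04 1.56985867e+00]
side 0.18 [0.5085 0.3148]
side 0.23 [0.5082 0.3149]
side 0.26 [0.5082 0.3151]
side top 0.3389 low 0.1625
scene 0.18 [0.507  0.3172]
scene 0.23 [0.5064 0.3173]
scene 0.26 [0.5069 0.318 ]
scene top 0.3385 low 0.1617
wrist 0.18 [0.5068 0.3161]
wrist 0.23 [0.5064 0.316 ]
wrist 0.26 [0.5067 0.3159]
rim 503 ((505.0564270019531, 317.29974365234375), 29.42163848876953)
wrist top 0.3395 low 0.1634
```

Scanner at (0.507, 0.316), holster at (0.506, 0.317), which is within the clearance. I'll insert it.

```bash
python3 -m pendant '[0,0,0,0.007,-0.01,0.15,0.1, 0,0,0,0.007,-0.013,0.35,0.1, 0,0,0,0.007,-0.018,0.5,0.1, 0,0,0,0.007,-0.022,0.65,0.1, 0,0,0,0.007,-0.026,0.8,0.1, 0,0,0,0.007,-0.028,0.9,0.1, 0,0,0,0.007,-0.03,0.96,0.1, 0,0,0,0.007,-0.03,0.985,0.1, 0,0,0,0.007,-0.03,0.985,0.1]'
python3 - <<'E'
from h import *
f=grab('side'); P=cloud(f); X,Y,Z=[P[...,i] for i in range(3)]
hsv=cv2.cvtColor(f['frame'],cv2.COLOR_BGR2HSV); m=(hsv[...,0]>18)&(hsv[...,0]<38)&(hsv[...,1]>110)&(hsv[...,2]>60)&(np.hypot(X-.506,Y-.318)<.04)
print(np.percentile(Z[m],[1,98,100]))
E
```

```text
time_s: 11.65
tcp_pos: [0.5039, 0.3216, 0.1543]
tool_rot: [3.117, -0.0, 1.571]
contact_force: [0.0, 0.3, -2.8]
finger_gap: 0.0305
grasp_force: 59.6
[0.07838909 0.17823247 0.18620584]
```

Seated about 1 mm above the floor with no contact. I'll open slowly and retreat upward.

```bash
python3 -m pendant '[0,0,0,0,0,0,0.45, 0,0,0,0,0,0,0.6, 0,0,0,0,0,0,0.8, 0,0,0,0,0,0,1, 0,0,0,0,0,0,1, 0,0,0,0,0,-0.15,1, 0,0,0,0,0,-0.4,1, 0,0,0,0,0,-0.7,1, 0,0,0,0,0,-1,1, 0,0,0,0,0,-1,1]'
python3 - <<'E'
from h import *
f=grab('side'); c=proj(f,[.506,.317,.15]).astype(int); cv2.imwrite('pics/s3.png',cv2.resize(f['frame'][max(0,c[1]-75):c[1]+75,c[0]-100:c[0]+100],None,fx=4,fy=4,interpolation=2))
s=arm.observe(); print(s['tcp_pos'],s['tool_rot'])
E
```

```text
time_s: 12.7
tcp_pos: [0.503, 0.3231, 0.3129]
tool_rot: [3.105, -0.006, 1.571]
contact_force: [-0.3, 0.3, -0.1]
finger_gap: 0.0854
grasp_force: 0.0
[0.50185749 0.32254983 0.30904241] [ 3.10920361 -0.00375567  1.57098186]
```

View pics/s3.png

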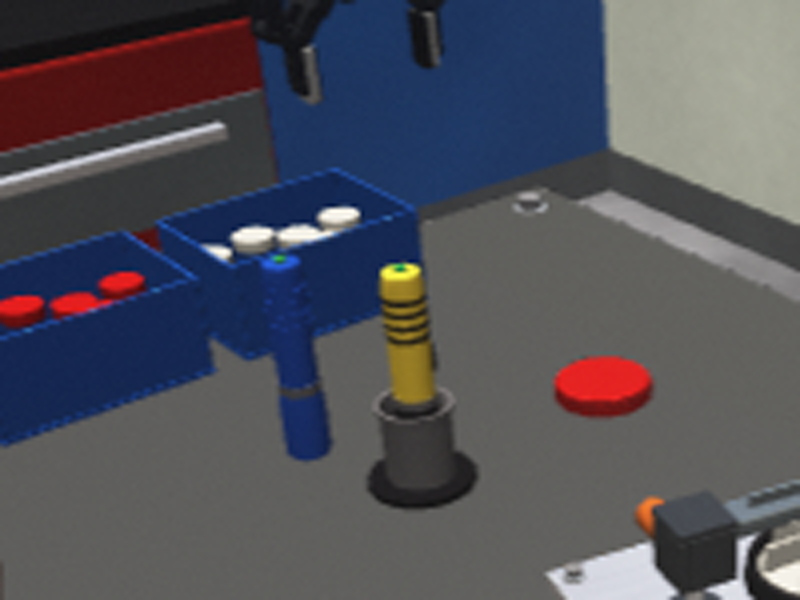

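The scanner stands in its holster at (407,400) and nothing else has moved. Now over to the knob, turning the jaws to the fixture's yaw.

```bash
python3 -m pendant '[0,0,0,-0.3,0.1,0,1, 0.002,0,0.015,-0.6,0.2,0,1, 0.0039,0,0.03,-0.9,0.24,0.1,1, 0.0039,0,0.0391,-1,0.24,0.3,1, 0.0039,0,0.0391,-1,0.24,0.3,1, 0.0039,0,0.0391,-1,0.24,0.3,1]'
cat > d.py <<'E'
from h import *
import sys
s=arm.observe(); t=np.array([float(a) for a in sys.argv[1:4]]); r=R.from_euler('xyz',s['tool_rot'])
print(s['tcp_pos'].round(4),s['tool_rot'].round(4),'shift',(r.as_matrix().T@(t-s['tcp_pos'])/.15).round(3),'turn',((r.inv()*R.from_euler('xyz',[np.pi,0,np.radians(75.93)])).as_rotvec()/2/np.pi).round(4))
E
python3 d.py .5377 .0735 .16
```

```text
time_s: 13.35
tcp_pos: [0.5362, 0.1715, 0.2584]
tool_rot: [-3.138, -0.002, 1.325]
contact_force: [-0.2, 0.6, 0.4]
finger_gap: 0.0855
grasp_force: 0.0
[0.5362 0.1715 0.2584] [-3.1378e+00 -2.1000e-03  1.3254e+00] shift [-0.633  0.171  0.654] turn [-0.0006 -0.0003  0.    ]
```

```bash
python3 -m pendant '[0,0,0,-0.3,0.08,0.2,1, 0,0,0,-0.633,0.171,0.4,1, 0,0,0,-0.633,0.171,0.654,1, 0,0,0,-0.633,0.171,0.654,1, 0,0,0,-0.633,0.171,0.654,1]'
python3 - <<'E'
from h import *
w=grab('wrist'); cv2.imwrite('pics/w2.png',w['frame'])
P=cloud(w); hsv=cv2.cvtColor(w['frame'],cv2.COLOR_BGR2HSV); km=((hsv[...,0]<18)&(hsv[...,1]>150)&(hsv[...,2]>100)&(np.hypot(P[...,0]-.538,P[...,1]-.0735)<.05)&(w['depth']>0))
q=P[km]; h=q[q[:,2]>.068]; print('knob',len(q),np.percentile(q,[2,50,98],axis=0).round(4).tolist())
c,s=np.cos(np.radians(-14.07)),np.sin(np.radians(-14.07)); F=lambda p:np.stack([c*(p[:,0]-.6172)+s*(p[:,1]+.0001),-s*(p[:,0]-.6172)+c*(p[:,1]+.0001)],1)
f=F(q); print('fixture frame ext',np.percentile(f,[1,50,99],axis=0).round(4).tolist(),'z',np.percentile(q[:,2],98))
E
python3 d.py .5377 .0735 .061
```

```text
time_s: 13.85
tcp_pos: [0.5391, 0.0747, 0.1621]
tool_rot: [-3.14, -0.003, 1.326]
contact_force: [0.0, -0.0, 0.8]
finger_gap: 0.0853
grasp_force: 0.0
knob 736 [[0.5272, 0.0609, 0.0716], [0.5358, 0.0718, 0.0748], [0.5466, 0.0855, 0.0767]]
fixture frame ext [[-0.1042, 0.0392], [-0.096, 0.05], [-0.0874, 0.0641]] z 0.076729378007193
[0.5402 0.075  0.1637] [ 3.1396 -0.0041  1.327 ] shift [-0.017 -0.015  0.684] turn [ 0.0003 -0.0007  0.0003]
```

View pics/w2.png

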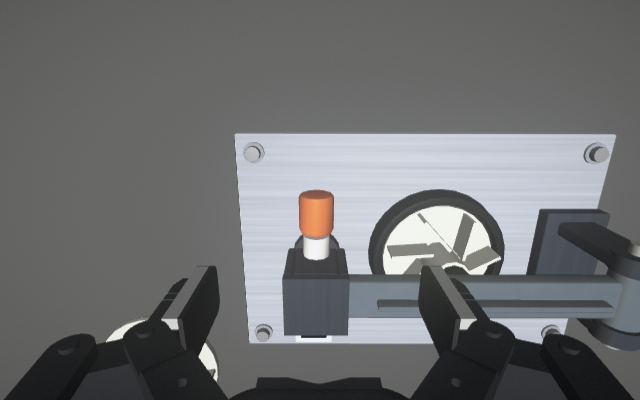

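The knob is at (316,215), between the jaw lines, with the barrel inward at (316,247). Measured in the fixture frame it sits at (-96, 51.7), as expected. I'll descend and grip.

```bash
python3 -m pendant '[0,0,0,-0.012,-0.012,0.2,1, 0,0,0,-0.012,-0.012,0.45,1, 0,0,0,-0.012,-0.012,0.6,1, 0,0,0,-0.012,-0.012,0.68,1, 0,0,0,-0.012,-0.012,0.68,1, 0,0,0,-0.012,-0.012,0.68,0.6, 0,0,0,-0.012,-0.012,0.68,0.3, 0,0,0,-0.012,-0.012,0.68,0, 0,0,0,-0.012,-0.012,0.68,0, 0,0,0,-0.012,-0.012,0.68,0, 0,0,0,-0.012,-0.012,0.68,0]' 80; python3 d.py .5377 .0735 .060
```

```text
time_s: 15.0
tcp_pos: [0.5367, 0.0727, 0.0606]
tool_rot: [-3.141, -0.003, 1.325]
contact_force: [-3.7, 0.9, 7.9]
finger_gap: 0.0219
grasp_force: 77.9
[0.5367 0.0727 0.0606] [-3.1408 -0.0032  1.3251] shift [0.007 0.005 0.004] turn [-0.0001 -0.0005 -0.    ]
```

```bash
python3 -m pendant '[0,0,0,0.02,0,0,0, 0,0,0,0.04,0,0,0, 0,0,0,0.06,0,0,0, 0,0,0,0.08,0,0,0, 0,0,0,0.083,0,0,0, 0,0,0,0.083,0,0,0, 0,0,0,0.083,0,0,0]'
python3 - <<'E'
from h import *
w=grab('wrist'); s=arm.observe(); print(s['tcp_pos'],s['tool_rot'],s['contact_force'])
for f in (w,grab('scene'),grab('side')):
    P=cloud(f); hsv=cv2.cvtColor(f['frame'],cv2.COLOR_BGR2HSV); km=((hsv[...,0]<18)&(hsv[...,1]>150)&(hsv[...,2]>100)&(np.hypot(P[...,0]-.54,P[...,1]-.08)<.06)&(f['depth']>0)); q=P[km]
    c,sn=np.cos(np.radians(-14.07)),np.sin(np.radians(-14.07))
    if len(q)>4: print(f['n'],len(q),'fixture y',np.percentile(-sn*(q[:,0]-.6172)+c*q[:,1],[2,50,98]).round(4),'z',np.percentile(q[:,2],[2,98]).round(4))
E
```

```text
time_s: 15.7
tcp_pos: [0.5393, 0.0828, 0.0606]
tool_rot: [-3.14, 0.0, 1.325]
contact_force: [-6.1, -8.5, 9.4]
finger_gap: 0.0217
grasp_force: 78.1
[0.53932611 0.08279449 0.06062901] [-3.14023460e+00  3.32649472e-04  1.32532470e+00] [-7.11461783 -8.62641316 10.87218037]
wrist 3165 fixture y [0.0501 0.0636 0.0753] z [0.0699 0.0767]
side 99 fixture y [0.0318 0.0551 0.0805] z [0.067  0.3422]
```

About 11 mm so far at 9.9 N. I'll pull a bit further, to the stop.

```bash
python3 -m pendant '[0,0,0,0.01,0,0,0, 0,0,0,0.016,0,0,0, 0,0,0,0.016,0,0,0, 0,0,0,0.016,0,0,0]'
```

```text
time_s: 16.25
tcp_pos: [0.5397, 0.0845, 0.0606]
tool_rot: [-3.14, 0.002, 1.325]
contact_force: [-7.7, -10.7, 11.2]
finger_gap: 0.0219
grasp_force: 78.1
```

Force is 12 N along the pull, above the spring's 10.4 N, so the latch is on its stop (12.2 mm travel). Now I'll lift along the arc about the hinge.

```bash
python3 -m pendant '[0,0,0,0,-0.003,-0.035,0, 0,0,0,0,-0.005,-0.07,0, 0,0,0,0,-0.007,-0.141,0, 0,0,0,0,-0.005,-0.211,0, 0,0,0,0,-0.001,-0.281,0, 0,0,0,0,0.009,-0.35,0, 0,0,0,0,0.02,-0.42,0, 0,0,0,0,0.02,-0.42,0]'
cat > a.py <<'E'
from h import *
s=arm.observe(); print(s['tcp_pos'],s['tool_rot'],s['contact_force'],s['grasp_force'])
c,sn=np.cos(np.radians(-14.07)),np.sin(np.radians(-14.07))
for n in('side','wrist'):
    f=grab(n); P=cloud(f); fx=c*(P[...,0]-.6172)+sn*P[...,1]; fy=-sn*(P[...,0]-.6172)+c*P[...,1]; Z=P[...,2]
    m=(np.abs(fy)<.012)&(fx>-.06)&(fx<.07)&(Z>.08)&(Z<.3)&(f['depth']>0)
    if m.sum()>30:
        k=np.polyfit(fx[m],Z[m],1); r=np.abs(np.polyval(k,fx[m])-Z[m])<.006; k=np.polyfit(fx[m][r],Z[m][r],1); print(n,'arm angle',np.arctan(-k[0]).round(3),r.sum())
    hsv=cv2.cvtColor(f['frame'],cv2.COLOR_BGR2HSV); km=(hsv[...,0]<18)&(hsv[...,1]>150)&(hsv[...,2]>100)&(np.abs(fx+.08)<.05)&(np.abs(fy-.06)<.04)&(Z<.25)&(f['depth']>0)
    if km.sum()>5: print(n,'knob fx fy z',[np.percentile(a[km],[2,50,98]).round(4).tolist() for a in(fx,fy,Z)])
    if n=='side':
        q=proj(f,[.53,.03,.16]).astype(int); cv2.imwrite('pics/s4.png',cv2.resize(f['frame'][max(0,q[1]-75):q[1]+75,q[0]-100:q[0]+100],None,fx=4,fy=4,interpolation=2))
E
python3 a.py
```

```text
time_s: 17.05
tcp_pos: [0.5415, 0.0836, 0.122]
tool_rot: [-3.137, 0.002, 1.325]
contact_force: [-3.0, -8.9, -6.4]
finger_gap: 0.0214
grasp_force: 78.8
[0.54146347 0.08358381 0.12197421] [-3.13735412e+00  1.91170847e-03  1.32462838e+00] [-2.97990283 -8.88570499 -6.38570303] 78.8353979587555
side arm angle 0.26 136
side knob fx fy z [[-0.1028, -0.0957, -0.0871], [0.045, 0.0516, 0.0691], [0.1188, 0.1327, 0.1431]]
wrist arm angle 0.205 2214
wrist knob fx fy z [[-0.1029, -0.093, -0.0829], [0.0512, 0.0646, 0.0764], [0.1268, 0.1319, 0.134]]
```

```bash
python3 -m pendant '[0,0,0,0,0.017,-0.069,0, 0,0,0,0,0.035,-0.137,0, 0,0,0,0,0.058,-0.204,0, 0,0,0,0,0.083,-0.269,0, 0,0,0,0,0.113,-0.333,0, 0,0,0,0,0.144,-0.395,0, 0,0,0,0,0.144,-0.395,0, 0,0,0,0,0.144,-0.395,0, 0,0,0,0,0.144,-0.395,0]'
python3 a.py
```

```text
time_s: 18.05
tcp_pos: [0.5592, 0.0791, 0.1803]
tool_rot: [-3.13, 0.003, 1.325]
contact_force: [-19.3, -6.4, 6.4]
finger_gap: 0.0216
grasp_force: 78.4
[0.5591568  0.07909708 0.18025001] [-3.12951951e+00  2.93789000e-03  1.32488998e+00] [-19.29835294  -6.40623619   6.37127396] 78.38985085487366
side arm angle 0.546 84
side knob fx fy z [[-0.086, -0.0785, -0.0691], [0.045, 0.0502, 0.0673], [0.1728, 0.188, 0.1942]]
wrist arm angle 0.505 1402
wrist knob fx fy z [[-0.0846, -0.0746, -0.0648], [0.0509, 0.0649, 0.0766], [0.1829, 0.1877, 0.1897]]
```

View pics/s4.png

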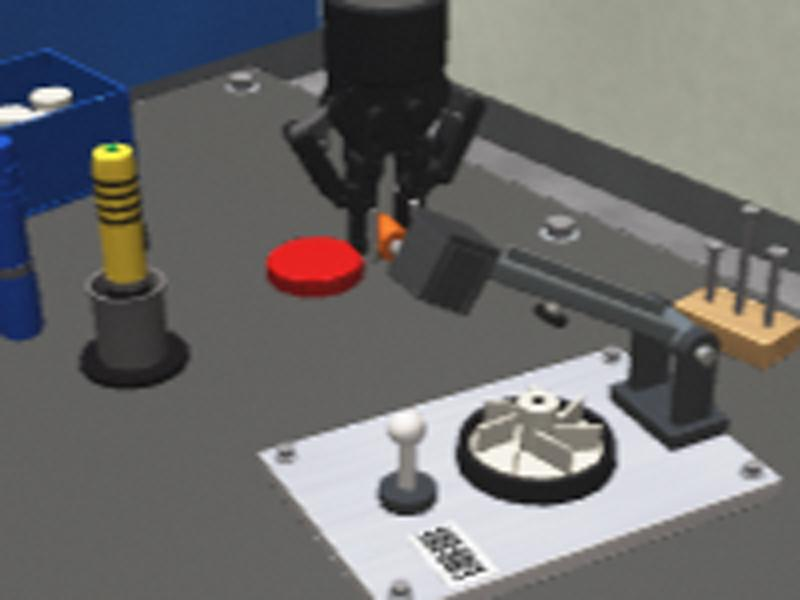

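The arm is up and the ball is free at (405,425). The impeller is still in its nest and the scanner in its holster. The knob slid a few mm in the pads, so θ≈0.55 (cup ≈112 mm up). I'll raise it a little more.

```bash
python3 -m pendant '[0,0,0,0,0,-0.03,0, 0,0,0,0,0,-0.06,0, 0,0,0,0,0,-0.06,0, 0,0,0,0,0,-0.06,0]' 90
python3 a.py
```

```text
time_s: 18.55
tcp_pos: [0.562, 0.0778, 0.1881]
tool_rot: [-3.136, 0.003, 1.324]
contact_force: [0.2, -9.8, -9.1]
finger_gap: 0.0211
grasp_force: 89.1
[0.562044   0.07780409 0.1880772 ] [-3.13616839e+00  2.88248391e-03  1.32425281e+00] [ 0.17477075 -9.77138559 -9.11931216] 89.10243272781372
side arm angle 0.593 84
side knob fx fy z [[-0.082, -0.0753, -0.0637], [0.0448, 0.0497, 0.0672], [0.1797, 0.1953, 0.2045]]
wrist arm angle 0.545 1292
wrist knob fx fy z [[-0.0812, -0.0712, -0.0615], [0.0505, 0.0643, 0.0761], [0.1904, 0.195, 0.197]]
```

θ≈0.59, so the cup stands about 119 mm above the ball. I'll check for creep over a second.

```bash
python3 -m pendant '[0,0,0,0,0,0,0, 0,0,0,0,0,0,0, 0,0,0,0,0,0,0, 0,0,0,0,0,0,0, 0,0,0,0,0,0,0, 0,0,0,0,0,0,0, 0,0,0,0,0,0,0, 0,0,0,0,0,0,0, 0,0,0,0,0,0,0, 0,0,0,0,0,0,0]'
python3 a.py
```

```text
time_s: 19.65
tcp_pos: [0.562, 0.0778, 0.188]
tool_rot: [-3.136, 0.003, 1.324]
contact_force: [-0.1, -10.0, -8.4]
finger_gap: 0.0211
grasp_force: 89.1
[0.56201357 0.07779062 0.18799366] [-3.13596479e+00  2.88616922e-03  1.32417371e+00] [-0.08050575 -9.95709138 -8.44319509] 89.13110017776489
side arm angle 0.586 76
side knob fx fy z [[-0.0812, -0.0761, -0.0648], [0.0448, 0.0496, 0.0681], [0.1797, 0.1957, 0.2026]]
wrist arm angle 0.544 1274
wrist knob fx fy z [[-0.0812, -0.0712, -0.0615], [0.0505, 0.0643, 0.076], [0.1905, 0.195, 0.197]]
```

No creep. I'll hand in.

```bash
python3 -c "
from workcell import arm
print(arm.hand_in())"
```

```text
the job is handed in; nothing more can be done
None
```

I handed the job in with all steps done: the scanner was held about 8 cm over the label for over two seconds and put back in its holster. The latch was then pulled to its stop, and the arm is held up in the gripper with the cup about 12 cm above the ball and the impeller still in its nest.

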